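# Set up a timber sample and scale bar under the microscope

### The job

Set the timber sample's plywood carrier squarely on top of the microscope's stage block, its edges even with the block's all round. Then lay the flat scale bar on the white base plate, flush along the block's front face (the long face towards the robot) with the ends of both even, and let go. Do not bump the objective hanging over the block, and leave the bottle, the pen pot and the slide box where they stand.

Things in the scene. Friction and masses are not known exactly. Their poses are not given: they have to be found in the camera images.
- microscope: Fixed microscope stand; yaw varies by 0.25 rad either way. Origin on the table under the centre of its stage block; front (robot side) is -x, z up. White base plate, x -125 to 130, y -120 to 120 mm, 10 thick. On it the fixed grey stage block 90 (x) x 150 (y), z 10 to 35: front face at x = -45. Post 30 mm thick, 370 high at x 105, y 85; a boom (z 269 to 295) runs from it to the objective.
- objective: Upright barrel fixed over the stage block, at x 20, y 0 of the stand. Origin: centre of its underside, 175 mm above the table. Diameter 56, above z 203 46; a 50 mm square camera tops it at 353. It blocks a gripper pointing straight down at the block's middle; one leaning back about 40 degrees to the stand's front (-x) has room. Over 3 N on it is a bump.
- carrier: Loose plywood board 90 (x) x 150 (y) x 10 mm with a dark timber sample fixed upright in its middle, 30 x 30, z 10 to 50, to grip it by. Origin: centre of the underside, z up. Alike after half a turn. About 0.13 kg. It starts on the table on one side of the stand, the scale bar on the other, either way round; yaw of both within 0.4 rad of the world's.
- scale: Loose flat aluminium scale bar (straightedge): blade 50 (x) x 150 (y) x 6 mm with an upright grip block in its middle, 14 (x) x 30 (y), z 6 to 46. Origin: centre of the underside, z up. Both long edges are straight and alike, so either may lie against the stage block. About 0.15 kg.
- bottle: Bystander: closed glass dropper bottle, diameter 52, height 110 mm, loose, upright, standing just beyond (+x side of) the carrier at the start. Origin at the centre of its underside.
- pot: Bystander: white pot with pens, diameter 58, 85 high (pens reach about 135 mm), loose, standing just beyond (+x side of) the scale bar at the start. Origin at the centre of its underside.
- slidebox: Bystander: white closed slide box 83 (x) x 113 (y) x 35 mm, loose, lying on the table between the robot and the stand. Origin at the centre of its underside.
Things that resemble listed ones, but are neither listed nor needed, are in the scene too. Leave any pink, turquoise or yellow look-alike of the carrier alone.

How it is judged:
On the way, in this order (a step that is already met when the one before it is completed fails the run):
1. the carrier lies on the stage block, edges even (x of carrier in the frame of microscope between -0.004 and 0.004 m and y of carrier in the frame of microscope between -0.004 and 0.004 m and z of carrier in the frame of microscope between 0.032 and 0.038 m and angle between the y axis of carrier and the y axis of microscope, either way round below 0.05 rad and angle between carrier's own z axis and vertical below 0.04 rad), for 0.2 s.
2. the scale bar lies flush along the block's front face, ends even, the carrier still in place (all of step 1 and x of scale in the frame of microscope between -0.0725 and -0.068 m and y of scale in the frame of microscope between -0.006 and 0.006 m and z of scale in the frame of microscope between 0.007 and 0.0125 m and angle between the y axis of scale and the y axis of microscope, either way round below 0.03 rad and angle between scale's own z axis and vertical below 0.04 rad), for 0.2 s.
At the end, for the whole second after the job is handed in: The carrier lies flat on the stage block, centred within 4 mm each way and square within 0.05 rad; the scale bar lies flat on the base plate against the block's front face with a gap under 2.5 mm, parallel within 0.03 rad, ends even within 6 mm; both at rest (all of step 2 and linear speed of each of carrier, scale below 0.01 m/s); the robot touches nothing.
It fails at once if the bottle is shifted by more than 20 mm or tipped (distance of bottle from where it was at the start of the episode above 0.02 m or angle between bottle's own z axis and vertical above 0.4 rad).
It fails at once if the pot is shifted by more than 20 mm or tipped (distance of pot from where it was at the start of the episode above 0.02 m or angle between pot's own z axis and vertical above 0.4 rad).
It fails at once if the slidebox is shifted by more than 20 mm or tipped (distance of slidebox from where it was at the start of the episode above 0.02 m or angle between slidebox's own z axis and vertical above 0.4 rad).
It fails at once if the objective is bumped with more than 3 N (contact force between objective and anything else above 3 N).
It also fails if it takes over 70 s, if anything falls off the work surface, if the arm or the gripper's body presses on something with over 40 N, if the wrist force passes 120 N, or if a joint passes its speed limit or range.

### The arm

A 6-joint arm with a two-finger parallel gripper is mounted at the origin on the work surface. World frame = base frame: x ahead of the robot, y to its left, z up, the work surface at z = 0. Lengths are in m, angles in rad, forces in N, time in s.
With the tool pointing down it reaches from about 0.35 to 1 m from the base axis. Payload 7.1 kg.
Tool frame: the origin (TCP) lies between the finger pads; the fingertips stand 22 mm ahead of it and the grasp point (between the pads) lies 3 mm ahead of it; z points along the fingers, y is the line along which they close (so a half turn about z gives the same grasp; the last joint's range is limited). The gripper opens to 85 mm and grips with 20 to 120 N. Pads are 22 mm wide; open, the fingers measure 114 mm over their backs; the gripper's body (76 mm by 85 mm) begins 54 mm behind the grasp point. The pads swing forward as they close: fully open they stand 13 mm farther back than shut.
Start: joints at [-1.124, 0.423, 1.63, -0, 1.089, -0.019], TCP at [0.281, -0.558, 0.253] pointing down, gripper open.
Joint ranges: [-3, 3], [-0.9, 2.11], [0.09, 2.58], [-1.31, 4.45], [0.11, 2.69], [-2.54, 2.54]. Speed limits (rad/s): [2.39, 2.39, 3.01, 3.14, 3.14, 3.14].

### API

Orientations are given as a rotation vector (axis times angle).
In Python, from rig import manip gives the robot as it stands. The module is installed in compiled form; this text tells all that it offers. Calls block until the motion is done:
- manip.move_to(position, orientation): joint-space move of the TCP to a pose.
- manip.servo_line(position, orientation=None, rate=0.15): straight line of the TCP; orientation=None keeps the orientation; rate is the mean speed in m/s.
- manip.set_joints(angles): joint-space move.
- manip.command_gripper(opening, f_grip=None): finger opening in m; f_grip is the grip in N (None keeps the last); returns when the fingers have stopped.
- manip.hold(seconds).
- manip.solve_ik(position, orientation): joint angles nearest the present ones, or None.
- manip.camera(name): name is "scene" or "top" or "wrist"; returns a dict with "image" (384x512x3 uint8, red, green, blue), "fx", "fy", "cx", "cy" (pixels), "k1" (the pictures are not rectified: a ray, as slopes to the right and down, at radius r is drawn at 1 + k1 r^2 times it, then the intrinsics apply), "cam_to_world" (4x4, takes a point from camera to world coordinates); the wrist camera has in their place "mount" (4x4, takes a point from camera to tool coordinates, whose origin is the TCP and whose axes are the flange's). Camera axes: x right, y down, z forward; pixel columns grow to the right and rows downward; lengths in m; the calibration is good to about 2 mm. A picture is of the moment at which its call begins: read the wrist's pose just before it. There is no depth.
A pose or a line that the arm cannot do raises manip.IKError and nothing moves.
- manip.sign_off(): hands the job in; it is judged then, once.
Readings, each from a call of its own:
- manip.get_time(): time.
- manip.get_joint_positions(): joint angles.
- manip.get_joint_vel(): joint speeds.
- manip.get_tau(): joint torques, N m.
- manip.get_position(): TCP position.
- manip.get_ee_rot(): TCP orientation.
- manip.get_contact_force(): force on the tool from outside, world axes, zero at the start.
- manip.get_torque(): the same for the moment, N m.
- manip.get_width(): finger opening in m.
- manip.get_grip_force(): force on a finger pad.
Only numpy, scipy, OpenCV 4.12 (cv2) and the standard library are available. Lean on these libraries where they do the work, as an engineer would, in place of code of your own. Each camera call takes 0.05 s, during which the arm holds its last target. There are 200 camera calls.

## Working session

There is one attempt and no reset: what is moved stays moved. The work goes in short steps, each a Python script; the robot and the scene stay as the last script left them, time stands still between calls to the robot, and variables do not carry over. Pictures are saved under pics/ and viewed, at most 10 in all, crops included, and the job is handed in when it is done.

```bash
mkdir -p pics; ls
python3 - <<'E'
from rig import manip
import cv2,numpy as np
for n in ["scene","top","wrist"]:
    c=manip.camera(n); np.save(f"pics/{n}.npy",c,allow_pickle=True)
    cv2.imwrite(f"pics/{n}.png",c["image"][:,:,::-1])
    print(n,[round(float(c[k]),3) for k in("fx","fy","cx","cy","k1")]); print(np.round(c.get("cam_to_world",c.get("mount")),4))
print(manip.get_time(),manip.get_ee_rot())
E
```

```text
pics
scene [393.098, 393.098, 256.363, 187.875, 0.035]
[[-0.8135  0.4197 -0.4026  1.1027]
 [ 0.5815  0.5761 -0.5744  0.6984]
 [-0.0091 -0.7014 -0.7127  1.1136]
 [ 0.      0.      0.      1.    ]]
top [447.847, 447.847, 263.487, 186.597, -0.103]
[[ 5.0000e-03 -9.9590e-01  9.0500e-02  4.3150e-01]
 [-1.0000e+00 -5.1000e-03 -9.0000e-04 -7.0500e-02]
 [ 1.4000e-03 -9.0500e-02 -9.9590e-01  1.4428e+00]
 [ 0.0000e+00  0.0000e+00  0.0000e+00  1.0000e+00]]
wrist [298.016, 298.016, 256.234, 189.068, -0.062]
[[-8.000e-04 -9.555e-01 -2.950e-01  7.580e-02]
 [ 1.000e+00 -5.000e-04 -8.000e-04  4.000e-04]
 [ 6.000e-04 -2.950e-01  9.555e-01 -1.214e-01]
 [ 0.000e+00  0.000e+00  0.000e+00  1.000e+00]]
0.15 [-3.05561163e+00 -7.24788553e-01  3.90076790e-04]
```

View pics/top.png

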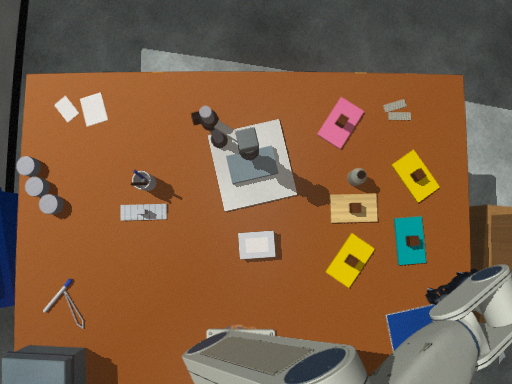

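View pics/scene.png

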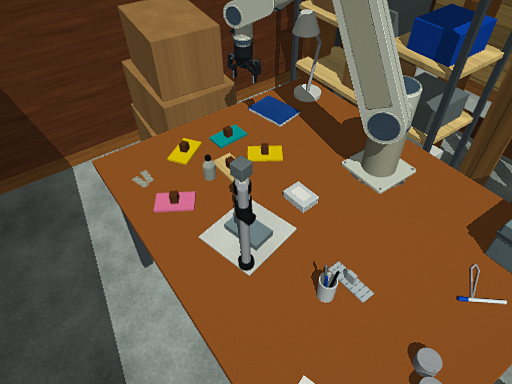

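The scene shows: 
- **Carrier candidates in the top view:** plain wood board (354,208), with the bottle (357,177) just beyond it, and look-alikes pink (341,122), yellow (350,260), yellow (416,176) and turquoise (410,241). I choose the plain plywood one at (354,208).
- **Scale bar:** (144,212), with the pot (142,181) beyond it. The grey strips at (397,110) are not it.
- **Stand and slide box:** stand plate (252,165), slide box (257,245).

```bash
cat > h.py <<'E'
import numpy as np,cv2
from rig import manip
from scipy.spatial.transform import Rotation as Ro
def rays(c,px,T=None):
    K=np.array([[c["fx"],0,c["cx"]],[0,c["fy"],c["cy"]],[0,0,1]])
    s=cv2.undistortPoints(np.asarray(px,float).reshape(-1,1,2),K,np.array([c["k1"],0,0,0.]))[:,0]
    T=c["cam_to_world"] if T is None else T; T=np.asarray(T)
    return T[:3,3],np.c_[s,np.ones(len(s))]@T[:3,:3].T
def toplane(c,px,z,T=None):
    o,d=rays(c,px,T); return (o+d*((z-o[2])/d[:,2])[:,None])[:,:2]
def topx(c,P,T=None):   # project world points
    T=np.asarray(c["cam_to_world"] if T is None else T); p=(np.atleast_2d(P)-T[:3,3])@T[:3,:3]
    s=p[:,:2]/p[:,2:]; r2=(s**2).sum(1,keepdims=True); s=s*(1+c["k1"]*r2)
    return s*[c["fx"],c["fy"]]+[c["cx"],c["cy"]]
def tcp():
    T=np.eye(4); T[:3,:3]=Ro.from_rotvec(manip.get_ee_rot()).as_matrix(); T[:3,3]=manip.get_position(); return T
def wrist(name):
    T=tcp(); c=manip.camera("wrist"); T=T@np.asarray(c["mount"])
    np.save(f"pics/{name}.npy",dict(c=c,T=T)); cv2.imwrite(f"pics/{name}.png",c["image"][:,:,::-1]); return c,T
def ori(yaw,lean,s=-1): # fingers point forward (+x of yaw frame) and down; tool y = s*frame y
    z=np.array([np.sin(lean),0,-np.cos(lean)]); y=np.array([0,s,0.]); x=np.cross(y,z)
    return (Ro.from_euler('z',yaw)*Ro.from_matrix(np.c_[x,y,z])).as_rotvec()
E
python3 - <<'E'
from h import *
c=np.load("pics/top.npy",allow_pickle=True).item(); im=c["image"]; hsv=cv2.cvtColor(im,cv2.COLOR_RGB2HSV)
def show(n,u,v,w=40):
    print(n,toplane(c,[[u,v]],0.01).round(3))
for p in [(354,208),(144,212),(252,165),(257,245),(60,108),(410,241),(350,250)]:
    u,v=p;print(p,hsv[v,u-14],hsv[v,u+14],toplane(c,[p],.01).round(3))
for name,lo,hi,roi,z in [("carrier",(12,60,120),(25,150,255),(320,185,390,230),.01),("scale",(0,0,90),(180,70,255),(110,200,178,226),.006),("plate",(0,0,150),(180,60,255),(200,105,305,220),.01)]:
    x0,y0,x1,y1=roi; m=np.zeros(im.shape[:2],np.uint8); m[y0:y1,x0:x1]=cv2.inRange(hsv[y0:y1,x0:x1],lo,hi)
    cs=max(cv2.findContours(m,0,1)[0],key=cv2.contourArea); P=toplane(c,cs[:,0],z)
    r=cv2.minAreaRect((P*1000).astype(np.float32)); print(name,len(cs),r)
# ik
S=np.array([.60,-.04])
for s in(-1,1):
  for L in (40,48):
    print(s,L,[manip.solve_ik(p,ori(y,np.radians(L),s)) is not None for p,y in [((.50,-.27,.04),0),((.50,.2,.04),0),((.55,-.05,.08),0.25),((.55,-.05,.08),-0.25)]])
E
```

```text
(354, 208) [ 20 115 215] [ 21 114 219] [[ 0.494 -0.363]]
(144, 212) [103  13 182] [105  13 197] [[0.478 0.312]]
(252, 165) [ 99  31 141] [90 10 80] [[ 0.631 -0.034]]
(257, 245) [ 60   1 202] [120   1 202] [[ 0.375 -0.052]]
(60, 108) [ 13 170 171] [ 30   8 226] [[0.823 0.611]]
(410, 241) [ 86 168 120] [ 29  56 101] [[ 0.388 -0.544]]
(350, 250) [ 14 196 148] [ 26 255 226] [[ 0.36  -0.349]]
carrier 146 ((495.2563171386719, -361.20025634765625), (90.92027282714844, 153.2677459716797), 1.6444034576416016)
scale 120 ((478.42095947265625, 317.08184814453125), (49.803096771240234, 151.35418701171875), 2.2370293140411377)
plate 284 ((633.675048828125, -32.45185852050781), (252.55987548828125, 236.75814819335938), 13.495500564575195)
-1 40 [True, True, True, True]
-1 48 [True, True, True, True]
1 40 [True, True, True, True]
1 48 [True, True, True, True]
```

```bash
python3 -c "
import cv2
a=cv2.imread('pics/top.png')
cv2.imwrite('pics/top_crop.png',cv2.resize(a[95:275,105:400],None,fx=2.7,fy=2.7,interpolation=cv2.INTER_CUBIC))"
```

```text
(no output)
```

View pics/top_crop.png

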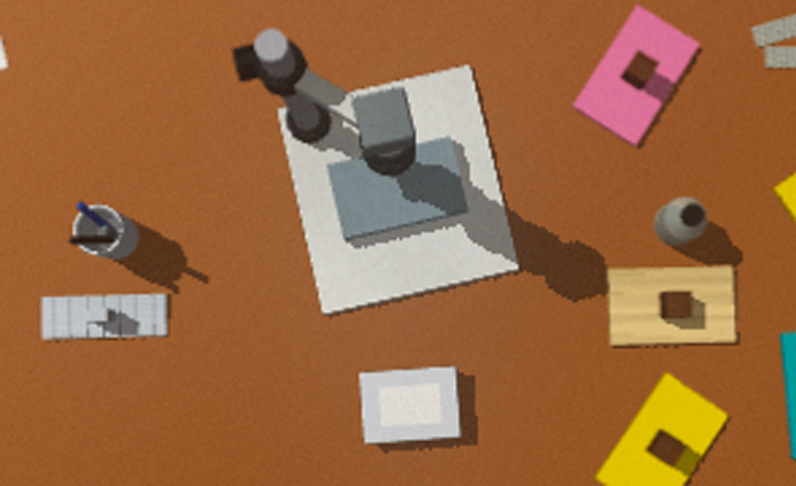

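The crop confirms the plain plywood board at crop (672,305), with the bottle beyond it, and the stand turned about +0.235 rad. Next I take matched close views with the wrist camera.

```bash
cat >> h.py <<'E'
def view(name,xy,yaw,cx=-.15,cz=.35,L=np.radians(30)):
    o=ori(yaw,L); R=Ro.from_rotvec(o); m=np.array([.0758,.0004,-.1214])
    p=np.r_[xy,0]+Ro.from_euler('z',yaw).apply([cx,0,cz])-R.apply(m)
    manip.move_to(p,o); manip.hold(.4); return wrist(name)
E
python3 - <<'E'
from h import *
view("wc",(.495,-.361),.0287)
view("ws",(.632,-.035),.2355)
print(manip.get_time(),manip.get_joint_positions())
a=np.vstack([cv2.imread(f"pics/{n}.png") for n in("wc","ws")]); cv2.imwrite("pics/w12.png",cv2.resize(a,(400,600),interpolation=cv2.INTER_AREA))
cv2.imwrite("pics/w12.png",np.hstack([cv2.resize(cv2.imread(f"pics/{n}.png"),(400,300)) for n in("wc","ws")]))
E
```

```text
3.1333 [-0.32421066  0.18243226  2.24659383  0.82396105  0.36976117  0.28525912]
```

View pics/w12.png

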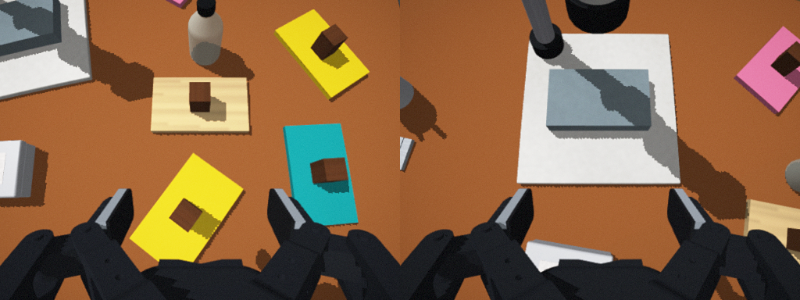

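Left view: the carrier is clear at about (200,105), and its front rim is visible. Right view: the whole block top is unobstructed at about (598,98), with its dark front face at row 127. Now I extract the rectangles.

```bash
cat >> h.py <<'E'
def rect(c,T,mask,roi,z,close=15):
    x0,y0,x1,y1=roi; m=np.zeros(mask.shape,np.uint8); m[y0:y1,x0:x1]=mask[y0:y1,x0:x1]
    cs=max(cv2.findContours(cv2.morphologyEx(m,cv2.MORPH_OPEN,np.ones((3,3))),0,1)[0],key=cv2.contourArea)
    P=toplane(c,cs[:,0],z,T); r=cv2.minAreaRect((P*1000).astype(np.float32))
    (X,Y),(a,b),t=r
    if t>45: t-=90; a,b=b,a
    return np.array([X/1000,Y/1000,np.radians(t)]),(round(a,1),round(b,1)),cs[:,0].min(0),cs[:,0].max(0)
E
python3 - <<'E'
from h import *
d=np.load("pics/wc.npy",allow_pickle=True).item(); c,T=d["c"],d["T"]; hsv=cv2.cvtColor(c["image"],cv2.COLOR_RGB2HSV)
print([tuple(hsv[v,256-40]) for v in range(92,180,6)])
print([tuple(hsv[v,300]) for v in range(160,176,2)])
for vmin in (90,170): print("carrier",rect(c,T,cv2.inRange(hsv,(14,50,vmin),(28,160,255)),(180,85,330,180),.01))
d=np.load("pics/ws.npy",allow_pickle=True).item(); c,T=d["c"],d["T"]; hsv=cv2.cvtColor(c["image"],cv2.COLOR_RGB2HSV)
print([tuple(hsv[v,210]) for v in range(78,180,6)]); print([tuple(hsv[v,305]) for v in range(80,180,6)])
for lo in (50,70,80): print("block",rect(c,T,cv2.inRange(hsv,(90,22,lo),(115,120,200)),(175,78,335,172),.035))
for lo in (50,80,120): print("plate",rect(c,T,cv2.inRange(hsv,(0,0,lo),(180,45,255)),(140,42,370,245),.01))
E
```

```text
[(np.uint8(12), np.uint8(175), np.uint8(173)), (np.uint8(13), np.uint8(169), np.uint8(177)), (np.uint8(20), np.uint8(95), np.uint8(227)), (np.uint8(20), np.uint8(90), np.uint8(232)), (np.uint8(21), np.uint8(84), np.uint8(240)), (np.uint8(23), np.uint8(85), np.uint8(240)), (np.uint8(22), np.uint8(84), np.uint8(239)), (np.uint8(24), np.uint8(78), np.uint8(245)), (np.uint8(22), np.uint8(88), np.uint8(238)), (np.uint8(23), np.uint8(81), np.uint8(243)), (np.uint8(23), np.uint8(81), np.uint8(246)), (np.uint8(24), np.uint8(79), np.uint8(245)), (np.uint8(22), np.uint8(80), np.uint8(240)), (np.uint8(14), np.uint8(177), np.uint8(91)), (np.uint8(12), np.uint8(175), np.uint8(175))]
[(np.uint8(24), np.uint8(77), np.uint8(244)), (np.uint8(24), np.uint8(84), np.uint8(243)), (np.uint8(24), np.uint8(79), np.uint8(243)), (np.uint8(23), np.uint8(84), np.uint8(243)), (np.uint8(18), np.uint8(108), np.uint8(120)), (np.uint8(13), np.uint8(169), np.uint8(89)), (np.uint8(11), np.uint8(175), np.uint8(137)), (np.uint8(13), np.uint8(176), np.uint8(177))]
carrier (array([ 0.49391406, -0.36024744,  0.02770921]), 
[... 1851 characters left out ...]
y([320, 166], dtype=int32))
block (array([ 0.63047229, -0.03308393,  0.2237138 ]), (91.3, 149.8), array([187,  88], dtype=int32), array([320, 162], dtype=int32))
block (array([ 0.63074713, -0.03302141,  0.22371379]), (90.7, 149.8), array([187,  88], dtype=int32), array([320, 161], dtype=int32))
plate (array([ 0.63318738, -0.0325027 ,  0.23307696]), (254.8, 239.8), array([150,  43], dtype=int32), array([358, 235], dtype=int32))
plate (array([ 0.63318738, -0.0325027 ,  0.23307696]), (254.8, 239.8), array([150,  43], dtype=int32), array([358, 235], dtype=int32))
plate (array([ 0.6332912 , -0.03245567,  0.23220662]), (254.7, 239.7), array([150,  43], dtype=int32), array([358, 235], dtype=int32))
```

Plate and block agree on the stand pose: (0.6308, −0.0331, 0.232). The carrier is at (0.495, −0.360, 0.028). Pick it now and carry it to the front of the stand.

```bash
cat >> h.py <<'E'
S=np.array([.6308,-.0331,.232]); L=np.radians(48)
def pose(F,p,L=L): # TCP pose putting the grasp point at p in frame F=(x,y,yaw)
    o=ori(F[2],L); g=np.r_[F[:2],0]+Ro.from_euler('z',F[2]).apply(p)
    return g-Ro.from_rotvec(o).apply([0,0,.003]),o
def line(F,p,rate=.15,L=L): q,o=pose(F,p,L); manip.servo_line(q,o,rate)
def pick(F,gz,back=.10,L=L,f=40):
    manip.command_gripper(.075)
    d=np.array([np.sin(L),0,-np.cos(L)])
    q,o=pose(F,np.array([0,0,gz])-back*d,L); manip.move_to(q,o)
    line(F,[0,0,gz],.1,L); manip.command_gripper(0,f); manip.hold(.2)
    print("width",manip.get_width(),"grip",manip.get_grip_force(),"err",manip.get_position()-pose(F,[0,0,gz],L)[0])
E
python3 - <<'E'
from h import *
C=np.array([.4950,-.3602,.0277])
for p in ([-.18,0,.12],[-.18,0,.083],[0,0,.083],[0,0,.07]): print(manip.solve_ik(*pose(S,p)))
f0=manip.get_contact_force()
pick(C,.036)
line(C,[0,0,.13],.1); manip.hold(.2); print("load",manip.get_contact_force()-f0,manip.get_width())
line(S,[-.19,0,.13],.2); manip.hold(.3)
wrist("hold"); print(manip.get_time(),manip.get_width(),manip.get_position()-pose(S,[-.19,0,.13])[0])
E
```

```text
[-0.49605546  0.52471855  2.46322183  2.30443492  0.72853782 -1.4172278 ]
[-0.49605546  0.65609683  2.45727168  2.39609831  0.81685271 -1.54503419]
[-0.2155668   0.66619925  2.1401248   2.47935675  0.55042438 -1.29508123]
[-0.2155668   0.69667108  2.13715629  2.50579229  0.57233807 -1.3263071 ]
width 0.029457719507469757 grip 40.08800983428955 err [ 1.70524174e-05 -2.26328354e-04  3.46870511e-04]
load [ 0.37685117 -0.45430275 -0.48553831] 0.02941910449920127
9.675 0.02934579638643207 [ 2.80625781e-05 -3.04471519e-04 -6.28846289e-07]
```

View pics/hold.png

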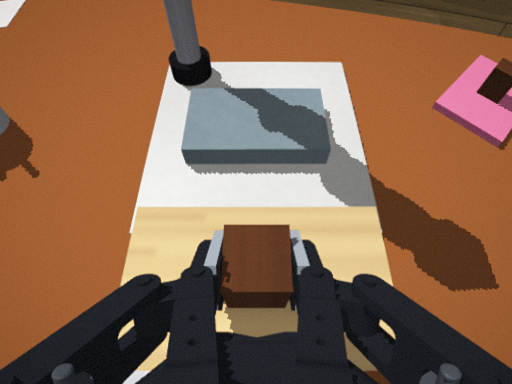

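The carrier is held level. Its rear edge is at row 207 (cols 136–376), and the block is ahead at (257,125). I compare the rear edge with where it should be, to remove any camera-to-tool bias.

Run:
```python
from h import *
d=np.load("pics/hold.npy",allow_pickle=True).item(); c,T=d["c"],d["T"]; hsv=cv2.cvtColor(c["image"],cv2.COLOR_RGB2HSV)
m=cv2.inRange(hsv,(14,50,170),(28,160,255)); m[:195]=0; m[300:]=0
top=[(u,np.argmax(m[195:260,u]>0)+195) for u in range(146,368,4)]
rows=range(212,262,4); le=[(np.where(m[v,:190]>0)[0].min(),v) for v in rows]; ri=[(np.where(m[v,320:]>0)[0].max()+320,v) for v in rows]
z=.13-.036+.01
f=lambda P:((toplane(c,P,z,T)-S[:2])@np.array([[np.cos(S[2]),-np.sin(S[2])],[np.sin(S[2]),np.cos(S[2])]]))
for n,P in(("rear",top),("left",le),("right",ri)):
    q=f(P); k=0 if n=="rear" else 1; p=np.polyfit(q[:,1-k],q[:,k],1); print(n,np.median(q[:,k]).round(4),"slope",p[0].round(4),q.round(4)[[0,-1]].tolist())
# block rect in this view
print(rect(c,T,cv2.inRange(hsv,(90,22,70),(115,120,200)),(175,80,340,172),.035))
```

```text
rear -0.1451 slope -0.0008 [[-0.1451, 0.0688], [-0.1446, -0.0699]]
left 0.0745 slope -0.0238 [[-0.1486, 0.0745], [-0.1794, 0.0748]]
right -0.0757 slope 0.0069 [[-0.1489, -0.0755], [-0.1797, -0.0757]]
(array([ 0.62325336, -0.03489353,  0.22882754]), (107.5, 150.1), array([182,  88], dtype=int32), array([329, 163], dtype=int32))
```

The carrier sits in the hand as modelled, within 1 mm, so I place it.

Run:
```python
from h import *
y=.0006
line(S,[-.19,y,.085],.15); line(S,[0,y,.083],.1); manip.hold(.2)
f0=manip.get_contact_force(); print(f0)
for g in np.arange(.076,.0690,-.001):
    line(S,[0,y,g],.02); manip.hold(.05); f=manip.get_contact_force()-f0
    if f[2]>2.5: break
print("touch",g,f)
manip.command_gripper(.05,40); manip.hold(.2)
d=np.array([-np.sin(L),0,np.cos(L)])
line(S,np.array([0,y,g])+.03*d,.05); line(S,np.array([0,y,g])+.13*d,.15)
print(manip.get_contact_force()-f0,manip.get_time())
view("ws2",S[:2],S[2])
```

```text
[-0.02875437  0.15249212 -1.38128487]
touch 0.071 [-1.74808881 -0.28585474  4.40183889]
[ 0.72466397 -0.19297868  1.71831377] 16.525
```

Run:
```python
from h import *
c0=view("wb",(.4784,.3171),.039)
print(manip.get_time())
d=np.load("pics/ws2.npy",allow_pickle=True).item(); c,T=d["c"],d["T"]; hsv=cv2.cvtColor(c["image"],cv2.COLOR_RGB2HSV)
for v in(60,140): print("carrier",rect(c,T,cv2.inRange(hsv,(14,40,v),(30,160,255)),(150,50,370,240),.045))
print("plate",rect(c,T,cv2.inRange(hsv,(0,0,80),(180,45,255)),(140,42,370,245),.01))
cv2.imwrite("pics/w34.png",np.hstack([cv2.resize(cv2.imread(f"pics/{n}.png"),(400,300)) for n in("ws2","wb")]))
```

```text
Traceback (most recent call last):
  File "h.py", line 26, in view
    manip.move_to(p,o); manip.hold(.4); return wrist(name)
    ~~~~~~~~~~~~~^^^^^
rig.IKError: the arm cannot take that pose within its joint ranges
```

Run:
```python
from h import *
d=np.load("pics/ws2.npy",allow_pickle=True).item(); c,T=d["c"],d["T"]; hsv=cv2.cvtColor(c["image"],cv2.COLOR_RGB2HSV)
for v in(60,140): print("carrier",rect(c,T,cv2.inRange(hsv,(14,40,v),(30,160,255)),(150,50,370,240),.045))
print("plate",rect(c,T,cv2.inRange(hsv,(0,0,80),(180,45,255)),(140,42,370,245),.01))
B=np.array([.4784,.3171,.039])
for s in(-1,1):
  for l in(0,15,30,40,48):
    r=[]
    for F,p in((B,[0,0,.033]),(B,[0,0,.13]),(B,[-.06,0,.1]),(S,[-.12,0,.1]),(S,[-.075,0,.045])):
        o=ori(F[2],np.radians(l),s); g=np.r_[F[:2],0]+Ro.from_euler('z',F[2]).apply(p)-Ro.from_rotvec(o).apply([0,0,.003])
        j=manip.solve_ik(g,o); r.append(None if j is None else j.round(2)[3:].tolist())
    print(s,l,r)
```

```text
carrier (array([ 0.62954529, -0.0331217 ,  0.2307069 ]), (93.7, 151.0), array([187,  83], dtype=int32), array([325, 160], dtype=int32))
carrier (array([ 0.63096826, -0.03226266,  0.22848116]), (90.2, 150.0), array([187,  83], dtype=int32), array([324, 157], dtype=int32))
plate (array([ 0.62807166, -0.0335096 ,  0.23067388]), (265.9, 239.6), array([153,  42], dtype=int32), array([361, 244], dtype=int32))
-1 0 [[0.0, 0.63, 2.1], [0.0, 0.81, 2.1], [0.0, 0.69, 2.15], [-0.0, 0.69, 1.2], [-0.0, 0.63, 1.23]]
-1 15 [None, [-0.29, 0.52, 2.41], None, [0.31, 0.36, 0.86], [0.35, 0.29, 0.85]]
-1 30 [None, None, None, [1.68, 0.25, -0.56], [2.04, 0.25, -0.88]]
-1 40 [[4.2, 0.52, -1.95], None, None, [2.27, 0.46, -1.2], [2.45, 0.5, -1.33]]
-1 48 [[4.07, 0.72, -1.77], [4.32, 0.61, -2.08], [4.28, 0.7, -1.9], [2.41, 0.69, -1.4], [2.54, 0.73, -1.48]]
1 0 [[-0.0, 0.63, -1.05], [-0.0, 0.81, -1.05], [-0.0, 0.69, -0.99], [-0.0, 0.69, -1.94], [-0.0, 0.63, -1.91]]
1 15 [[-0.45, 0.34, -0.56], [-0.29, 0.52, -0.73], [-0.4, 0.43, -0.55], [0.31, 0.36, -2.28], [0.35, 0.29, -2.29]]
1 30 [None, [-1.07, 0.37, 0.09], None, None, [2.04, 0.25, 2.26]]
1 40 [[4.2, 0.52, 1.19], None, None, [2.27, 0.46, 1.94], [2.45, 0.5, 1.81]]
1 48 [[4.07, 0.72, 1.37], [4.32, 0.61, 1.06], [4.28, 0.7, 1.24], [2.41, 0.69, 1.74], [2.54, 0.73, 1.67]]
```

The carrier sits within 1 mm of the block. For the scale bar I use a 48° lean for the view, pick and place, since all of those poses are reachable.

Run:
```python
from h import *
B=np.array([.4784,.3171,.039])
for cx,cz in((-.2,.33),(-.18,.3),(-.16,.28)):
    try: view("wb",B[:2],B[2],cx,cz,L); print(cx); break
    except manip.IKError: pass
d=np.load("pics/wb.npy",allow_pickle=True).item(); c,T=d["c"],d["T"]; hsv=cv2.cvtColor(c["image"],cv2.COLOR_RGB2HSV)
p=topx(c,[[*B[:2],.006]],T)[0]; print(p,manip.get_time())
u,v=p.astype(int)
for lo in(70,110,150): print(rect(c,T,cv2.inRange(hsv,(0,0,lo),(180,60,255)),(u-110,v-30,u+110,v+55),.006))
```

```text
Traceback (most recent call last):
FileNotFoundError: [Errno 2] No such file or directory: 'pics/wb.npy'
```

Run:
```python
from h import *
B=np.array([.4784,.3171,.039])
for cx,cz in((.07,.38),(.07,.36),(.05,.36)):
    try: view("wb",B[:2],B[2],cx,cz,0); print(cx); break
    except manip.IKError: pass
d=np.load("pics/wb.npy",allow_pickle=True).item(); c,T=d["c"],d["T"]; hsv=cv2.cvtColor(c["image"],cv2.COLOR_RGB2HSV)
p=topx(c,[[*B[:2],.006]],T)[0]; print(p,manip.get_time())
u,v=p.astype(int)
for lo in(70,110,150): print(rect(c,T,cv2.inRange(hsv,(0,0,lo),(180,60,255)),(u-90,v-28,u+90,v+32),.006))
```

```text
0.07
[256.41636935 154.96285025] 20.325
(array([0.47857672, 0.31831271, 0.03768113]), (50.3, 151.1), array([196, 135], dtype=int32), array([315, 174], dtype=int32))
(array([0.47857672, 0.31831271, 0.03768113]), (50.3, 151.1), array([196, 135], dtype=int32), array([315, 174], dtype=int32))
(array([0.47857672, 0.31831271, 0.03768113]), (50.3, 151.1), array([196, 135], dtype=int32), array([315, 174], dtype=int32))
```

View pics/wb.png

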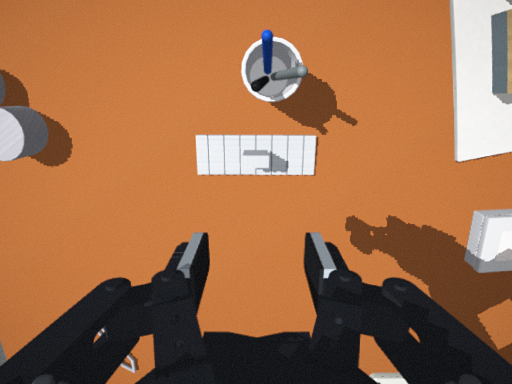

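The scale bar is at (256,155) and fits 50.3 × 151 mm at (0.4786, 0.3183, 0.0377), with the pot beyond it at (271,70). I go back via the stand front to keep the wrist configuration, then pick it.

Run:
```python
from h import *
B=np.array([.4786,.3183,.0377])
view("tmp",S[:2],S[2])
manip.move_to(*pose(S,[-.19,0,.15])); manip.command_gripper(.055)
a=np.array([-.005,0,.035]); d=np.array([-np.sin(L),0,np.cos(L)])
line(B,a+.09*d,.15); print(manip.get_joint_positions().round(2),manip.get_time())
line(B,a,.08); manip.command_gripper(0,50); manip.hold(.2)
print("w",manip.get_width(),manip.get_grip_force(),manip.get_position()-pose(B,a)[0])
line(B,a+[0,0,.08],.1); line(S,[-.17,0,.115],.15); manip.hold(.3)
wrist("hold2"); print(manip.get_time(),manip.get_width(),manip.get_position()-pose(S,[-.17,0,.115])[0])
```

```text
[ 0.97  0.61  2.29  4.29  0.71 -1.87] 26.8167
w 0.029206305119487738 50.177786350250244 [-0.00010848  0.00018143  0.00045877]
32.6917 0.02892162516394582 [-2.32479709e-06  1.51063370e-04 -1.87898122e-05]
```

View pics/hold2.png

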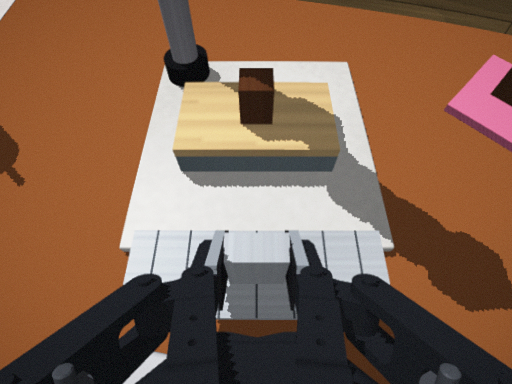

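The scale bar is held level. Its rear edge is at row 231 (cols 132–383), and the carrier sits even on the block at (256,125). I check its pose in the hand.

Run:
```python
from h import *
d=np.load("pics/hold2.npy",allow_pickle=True).item(); c,T=d["c"],d["T"]; im=c["image"]; g=cv2.cvtColor(im,cv2.COLOR_RGB2GRAY).astype(int); hsv=cv2.cvtColor(im,cv2.COLOR_RGB2HSV)
cols=[u for u in list(range(140,212,4))+list(range(306,376,4))]
top=[(u,222+np.argmin(np.diff(g[222:242,u]))+.5) for u in cols]
rows=range(252,272,3); w=hsv[...,1]<60
le=[(np.where(w[v,100:190])[0].min()+100,v) for v in rows]; ri=[(np.where(w[v,330:420])[0].max()+330,v) for v in rows]
R=np.array([[np.cos(S[2]),-np.sin(S[2])],[np.sin(S[2]),np.cos(S[2])]])
for z in(.086,):
  f=lambda P:(toplane(c,P,z,T)-S[:2])@R
  q=f(top); print("rear",np.median(q[:,0]).round(4),np.polyfit(q[:,1],q[:,0],1).round(4),[t[1] for t in top][::4])
  print("left",f(le).round(4)[[0,-1]].tolist(),"right",f(ri).round(4)[[0,-1]].tolist())
```

```text
rear -0.1395 [-0.0002 -0.1405] [np.float64(229.5), np.float64(238.5), np.float64(229.5), np.float64(239.5), np.float64(239.5), np.float64(229.5), np.float64(230.5), np.float64(230.5), np.float64(230.5)]
left [[-0.1536, 0.0754], [-0.1644, 0.0749]] right [[-0.1537, -0.0751], [-0.1645, -0.0752]]
```

In-hand pose is as modelled. I lower it with a 3.5 mm gap, push gently to contact and release.

Run:
```python
from h import *
y=.0003; ex=np.array([np.cos(S[2]),np.sin(S[2]),0])
line(S,[-.0785,y,.07],.1); line(S,[-.0785,y,.049],.05); manip.hold(.2)
f0=manip.get_contact_force()
for g in np.arange(.047,.0419,-.0005):
    line(S,[-.0785,y,g],.02); manip.hold(.05); f=manip.get_contact_force()-f0
    if f[2]>2: break
print("touch",g,f); f1=manip.get_contact_force()
for x in np.arange(-.078,-.0724,.0005):
    line(S,[x,y,g],.02); manip.hold(.05); F=(manip.get_contact_force()-f1)@ex
    print(round(x,4),round(F,1),end="; ")
    if F<-8: break
print(manip.get_time())
manip.command_gripper(.05,50); manip.hold(.2)
d=np.array([-np.sin(L),0,np.cos(L)])
line(S,np.array([x,y,g])+.05*d,.06); line(S,np.array([x,y,g])+.10*d,.15)
c,T=view("fin",S[:2],S[2],-.17,.35); print(manip.get_time())
hsv=cv2.cvtColor(c["image"],cv2.COLOR_RGB2HSV)
print("carrier",rect(c,T,cv2.inRange(hsv,(14,40,140),(30,160,255)),(150,40,370,240),.045))
p=S[:2]-.07*ex[:2]; q=topx(c,[[*p,.016]],T)[0]; print(q)
```

```text
touch 0.045 [-2.63073838 -1.3249047   5.73782246]
-0.078 -0.9; -0.0775 -1.3; -0.077 -1.2; -0.0765 -0.4; -0.076 -1.5; -0.0755 -0.3; -0.075 -3.0; -0.0745 -6.2; -0.074 -8.4; 38.825
42.7333
carrier (array([ 0.63072302, -0.03240734,  0.22912485]), (90.6, 150.1), array([188,  68], dtype=int32), array([324, 140], dtype=int32))
[256.53320651 169.38527058]
```

View pics/fin.png

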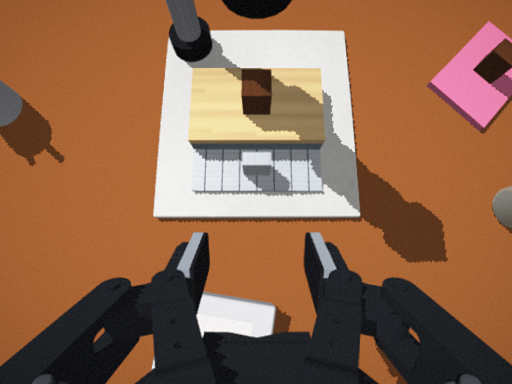

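Contact came exactly where expected. The bar lies flush below the carrier at (257,170), with ends at cols 193–322. One numeric check of its front edge and ends follows.

Run:
```python
from h import *
d=np.load("pics/fin.npy",allow_pickle=True).item(); c,T=d["c"],d["T"]; g=cv2.cvtColor(c["image"],cv2.COLOR_RGB2GRAY).astype(int)
R=np.array([[np.cos(S[2]),-np.sin(S[2])],[np.sin(S[2]),np.cos(S[2])]]); f=lambda P:(toplane(c,P,.016,T)-S[:2])@R
us=list(range(198,318,3)); P=[(u,184+np.argmin(np.diff(g[184:198,u]))+.5) for u in us]; q=f(P)
print("front",np.median(q[:,0]).round(4),np.polyfit(q[:,1],q[:,0],1).round(4),sorted({p[1] for p in P}))
for v in(172,182,188):
    l=np.abs(np.diff(g[v,183:203])).argmax()+183.5; r=np.abs(np.diff(g[v,313:333])).argmax()+313.5; print(v,f([(l,v),(r,v)])[:,1].round(4))
```

```text
front -0.0952 [-0.0016 -0.0948] [np.float64(185.5), np.float64(189.5), np.float64(190.5)]
172 [ 0.0748 -0.0676]
182 [ 0.0754 -0.0752]
188 [ 0.075 -0.076]
```

```bash
python3 -c "
from rig import manip
print(manip.get_joint_vel().round(3)); print(manip.sign_off())"
```

```text
[-0.001 -0.003 -0.001 -0.001 -0.001  0.001]
the job is handed in; nothing more can be done
None
```

The job is handed in: by my last camera check the carrier sits square on the stage block within 1 mm, and the scale bar lies flush along its front face with ends even; the judge's verdict was not shown.

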